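# Number a copper tumbler on the pedal marking press

## Robot

A 6-joint arm with a two-finger parallel gripper is mounted at the origin on the work surface. World frame = base frame: x ahead of the robot, y to its left, z up, the work surface at z = 0. Lengths are in m, angles in rad, forces in N, time in s.
With the tool pointing down it reaches from about 0.425 to 0.95 m from the base axis. Payload 3.5 kg.
Tool frame: the origin (TCP) lies on the centre line of the jaws, within the pads' length; the fingertips stand bot.tcp_to_tips ahead of it and the grasp point (between the pads) lies 3 mm ahead of it (bot.tcp_to_tips is the distance from the TCP to the fingertips, in m); z points along the fingers, y is the line along which they close (so a half turn about z gives the same grasp; the last joint's range is limited). The gripper opens to 85 mm and grips with 20 to 120 N. Pads are 22 mm wide; open, the fingers measure 114 mm over their backs; the gripper's body (76 mm by 85 mm) begins 54 mm behind the grasp point. The pads swing forward as they close: fully open they stand 13 mm farther back than shut.
Start: joints at [-1.257, 0.286, 1.577, -0, 1.279, -0.15], TCP at [0.302, -0.604, 0.253] pointing down, gripper open.
Joint ranges: [-2.77, 2.77], [-0.9, 2.22], [0.21, 2.48], [-1.53, 4.67], [0.24, 2.81], [-2.84, 2.84]. Speed limits (rad/s): [2.79, 2.79, 3.14, 3.14, 3.14, 3.14].

## Interface

Orientations are given as a unit quaternion [x, y, z, w].
In Python, from bench import readout, imaging, workorder, models, bot gives the robot as it stands. The module is installed in compiled form; this text tells all that it offers.
- The arm moves only by the tool step_arm, never from a script. Its argument "moves" is a list of rows, each a list of 7 numbers: the closure, from 0 (fully open) to 1 (shut), then the shift along the world's x, y, z in mm, then the turn, a rotation vector about the world's x, y, z in degrees. A call has 1 to 20 rows; each row shifts and turns the commanded pose from where the row before left it; what a row does not reach is not made up. A row lasts 1/8 s, in which the tool goes at most 62.5 mm and 10.7 degrees, less where a joint would pass 70% of its speed; a pose out of reach is approached as far as the arm can. A call with a gripper value outside its range is refused whole. The fingers move at their own pace and stop on an object; "newtons" is the grip in N (left out, the last holds). Time passes only in rows, so rows that do not move let the fingers close. It gives the time, the measured TCP pose, the force, the opening and the grip force at its end, in the units of the state.
- readout.read_state(): the state, without advancing time (a new reading comes with each control period).
- imaging.camera(name): name is "scene" or "top" or "wrist"; returns the picture (480x640x3 uint8, blue, green, red); there is no depth.
- imaging.camera_params(name): a dict with "fovy" (degrees; the focal length in pixels is half the picture's height over the tangent of half this angle, whatever the lens; pixels are square), "cx", "cy" (the principal point, pixels), "R" (3x3) and "t" (3): a world point X has camera coordinates R X + t; the wrist camera has in their place "hand_eye" (4x4, takes a point from camera to tool coordinates, whose origin is the TCP and whose axes are the flange's). Camera axes: x right, y down, z forward; pixel columns grow to the right and rows downward; lengths in m; the calibration is good to about 2 mm. A picture is of the moment at which its call begins: read the wrist's pose just before it. camera_params takes no time and is no camera call.
- workorder.finish_job(): hands the job in; it is judged then, once.
Trained networks look in the newest picture that a camera, given by its name, has taken for a name from the list of things; names that differ only in an ending like _2 or _b are one class to them, and where a whole thing is asked for, a point or a joint stands for the part that bears it (a point fixed in the world has none). Each returns a list of dicts, best first, with "score" (0 to 1); they miss things now and then, are a little off and sometimes report something else, mostly with a low value. They report only what shows in the picture. A call takes as long as a camera call.
- models.search_frame(camera, label): "location" ([column, row] in pixels, amid what is visible of it).
- models.landmark_of(camera, label): "location" ([column, row] in pixels: a listed point, or the origin of a listed thing).
The state is a dict: "time": time; "qpos": joint angles; "dq": joint speeds; "joint_efforts": joint torques, N m; "tcp_pos": TCP position; "tcp_rot": TCP orientation; "ft_force": force on the tool from outside, world axes, zero at the start; "torque": the same for the moment, N m; "finger_gap": finger opening in m; "grip_force": force on a finger pad.
Only numpy, scipy, OpenCV 4.12 (cv2) and the standard library are available. Lean on these libraries where they do the work, as an engineer would, in place of code of your own. Each camera call takes 0.05 s, during which the arm holds its last target. There are 200 camera calls.

## Task

A copper tumbler is waiting in the marking press. Roll the knurled wheel by its edge until the 3 stands centred in the window, then press the broad treadle right down to its stop, keep it down for a second and let it come fully back up. Never work the treadle while another number shows, leave the narrow ejector pedal next to it alone, and do not push the other things on the bench about.

Things in the scene. Friction and masses are not known exactly. Their poses are not given: they have to be found in the camera images.
- press: Marking press, bolted down. Origin on the bench under the middle of the number wheel, z up. Base plate x +-75, y -25 to 210, 12 mm thick. Along +y: wheel (y -9 to 9 mm), steel index box with window (y 11 to 42, x +-33, 80 high), upturned copper tumbler under the ram (y 82 to 154), grey frame with overhanging head (y 90 to 205, x +-28, 242 high, cylinder on top to 317).
- wheel_top (a point): Highest point of the number wheel's rim, mid-width, fixed to the press (does not turn), 86 mm above the bench. Axes as the press: y is the axle, x the way the top of the rim travels as the number rises. Wheel: dark steel, 72 mm across, 18 wide, 24 round ribs (2 mm proud) round the rim; axle 50 mm above the bench. Its top stands 6 mm above the index box beside it.
- window (a point): Middle of the window in the top of the index box, 80 mm above the bench, 18 mm (x) by 26 mm, a short black index mark on either side. The white number drum below, 52 mm across, turns with the wheel. Black digits 0 to 7, 12 mm high, read from the press's -x side (top of the digit to +x).
- number_wheel (a joint): Wheel angle, rad. Digit n is centred in the window at n x 0.785 (the 3 at 2.356). Grows as the top of the rim is rolled to the press's +x (radius 36 mm: 28 mm of rim per digit). No detents: friction holds it where it is left, about 1.5 N at the rim moves it. Starts at 0.1 to 1.7; end stops at -0.1 and 5.6.
- treadle_unit: Steel base of the two pedals, bolted down (it does not move), 205 mm (x -40 to +165) by 150 mm (y -50 to +100), 8 mm thick. Origin on the bench close under the broad treadle's pad; z up. Both pedals hinge on one axle along y at x = +130 mm, 35 mm above the bench, between 54 mm high cheeks, and rise towards -x.
- treadle_pad (a point): Middle of the top face of the broad treadle's ribbed rubber pad (60 mm long in x, 70 mm wide in y), moving with the treadle. About 64 mm above the bench when up, about 32 mm lower when down at the stop, staying over about the same spot (130 mm from the hinge). Its y axis is the hinge axis.
- treadle (a joint): Angle of the broad treadle, rad: 0 fully up, 0.25 down at its stop. Springs back up by itself. It takes about 4 N at the pad to start it and 11 N to hold it at the stop.
- ejector_pad (a point): Middle of the rubber pad of the narrow ejector pedal (22 mm wide), beside the broad treadle, 70 mm to its +y. Not to be pressed.
- ejector (a joint): Angle of the narrow ejector pedal, rad: 0 up, 0.25 down. Must stay up.
- tumbler_a: Loose copper tumbler, 76 mm across, 85 mm high, standing on the bench near the press. Leave alone.
- tumbler_b: Another loose copper tumbler, same size. Leave alone.
- wedge: Loose wooden block 90 x 30 x 30 mm on the bench on the -y side of the treadle unit. Leave alone.
- mallet: Loose wooden mallet lying on the bench in front of the press or treadle on the robot's left, head 100 mm long and 54 mm across, handle 240 mm. Leave alone.
- screwdriver: Loose screwdriver lying in front of the robot. Leave alone.
- rivet_tray: Loose shallow steel tray 100 x 140 x 30 mm on the right. Leave alone.
- tin: Loose steel tin, 70 mm across, 70 mm high, at the back right. Leave alone.

How it is judged:
By the outcome, as a careful person would: the job done as asked, in the order asked, and still so for the second after the job is handed in, with the robot touching nothing.
It also fails if it takes over 67 s, if anything falls off the work surface, if the arm or the gripper's body presses on something with over 40 N, if the wrist force passes 120 N, or if a joint passes its speed limit or range.

## Working session

There is one attempt and no reset: what is moved stays moved. The work goes in short steps, Python scripts to look and compute and a tool call to move; the robot and the scene stay as the last step left them, time stands still between calls to the robot, and variables do not carry over. Pictures are saved under pics/ and viewed, at most 11 in all, crops included, and the job is handed in when it is done.

Besides the shell and the picture viewer there is one more tool, called after "Request:" as name([rows], argument=value, ...), one row to a line, values as JSON. step_arm: Moves the arm, as the interface text tells. Its arguments: {"type":"object","properties":{"moves":{"type":"array","items":{"type":"array","items":{"type":"number"}}},"newtons":{"type":"number"}},"required":["moves"]}

```bash
mkdir -p pics; cat > h.py <<'E'
import numpy as np, cv2
from bench import readout, imaging, workorder, models, bot
from scipy.spatial.transform import Rotation as Ro
def P(name):
    p=imaging.camera_params(name); f=240/np.tan(np.radians(p['fovy'])/2)
    if 'R' in p and p.get('R') is not None: R,t=np.array(p['R']),np.array(p['t'])
    else:
        s=readout.read_state(); T=np.eye(4); T[:3,:3]=Ro.from_quat(s['tcp_rot']).as_matrix(); T[:3,3]=s['tcp_pos']
        M=np.linalg.inv(T@np.array(p['hand_eye'])); R,t=M[:3,:3],M[:3,3]
    return f,p['cx'],p['cy'],R,t
def unproj(cam,uv,z):
    f,cx,cy,R,t=cam; d=R.T@np.array([(uv[0]-cx)/f,(uv[1]-cy)/f,1]); c=-R.T@t
    return c+d*(z-c[2])/d[2]
def proj(cam,X):
    f,cx,cy,R,t=cam; q=R@np.array(X)+t; return np.array([cx+f*q[0]/q[2],cy+f*q[1]/q[2]])
E
python3 - <<'E'
from h import *
print(bot.tcp_to_tips, readout.read_state()['time'])
Z=dict(press=0,wheel_top=.086,window=.08,treadle_unit=0,treadle_pad=.064,ejector_pad=.064,tumbler_a=0,wedge=0.0,mallet=.027,rivet_tray=0,tin=0,screwdriver=.01)
for c in ['scene','top']:
    im=imaging.camera(c); cv2.imwrite(f'pics/{c}0.png',im); cam=P(c); print(c,-cam[3].T@cam[4])
    for n,z in Z.items():
        if c=='scene' and n in('wedge','screwdriver','tin','rivet_tray','mallet'): continue
        for d in models.landmark_of(c,n)[:2]: print(n,round(d['score'],2),np.round(d['location'],1),np.round(unproj(cam,d['location'],z),4))
E
```

```text
0.022 0.0
scene [ 1.53734573 -0.52939731  0.79701152]
press 0.83 [433.7 258. ] [0.5689 0.2053 0.    ]
press 0.7 [167.4 269.1] [ 0.3631 -0.4494  0.    ]
wheel_top 0.79 [438.7 226.2] [0.5532 0.2183 0.086 ]
wheel_top 0.69 [249.  288.7] [ 0.6269 -0.3085  0.086 ]
window 0.82 [448.7 229.6] [0.569  0.2393 0.08  ]
treadle_unit 0.71 [286.6 272.9] [ 0.4891 -0.1765  0.    ]
treadle_unit 0.71 [284.3 253.8] [ 0.4057 -0.1534  0.    ]
treadle_pad 0.57 [285.4 254.3] [ 0.4996 -0.1819  0.064 ]
treadle_pad 0.25 [311.6 248.6] [ 0.4995 -0.1134  0.064 ]
ejector_pad 0.7 [312.8 247.9] [ 0.4977 -0.1094  0.064 ]
ejector_pad 0.5 [351.2 243. ] [ 0.5123 -0.0112  0.064 ]
tumbler_a 0.74 [500.9 279.2] [0.7114 0.3104 0.    ]
tumbler_a 0.63 [156.6 310.9] [ 0.5189 -0.498   0.    ]
top [ 0.37784986 -0.07218889  1.67935565]
press 0.59 [219.8 228.8] [0.5607 0.2085 0.    ]
wheel_top 0.8 [217.1 220.5] [0.5744 0.2017 0.086 ]
wheel_top 0.47 [358.  250.5] [ 0.489  -0.1846  0.086 ]
window 0.63 [449.1 297. ] [ 0.3601 -0.4328  0.08  ]
window 0.54 [425.4 185.9] [ 0.6683 -0.3751  0.08  ]
treadle_unit 0.74 [357.5 253.7] [ 0.4858 -0.1891  0.    ]
treadle_pad 0.93 [356.3 252.5] [ 0.485  -0.1814  0.064 ]
ejector_pad 0.97 [332.3 250.8] [ 0.4902 -0.1147  0.064 ]
tumbler_a 0.9 [465.5 239.8] [ 0.5239 -0.503   0.    ]
tumbler_a 0.87 [186.4 183.4] [0.6943 0.3067 0.    ]
wedge 0.78 [385.7 240.7] [ 0.5229 -0.2713  0.    ]
mallet 0.92 [191.3 326.8] [0.2821 0.2815 0.027 ]
rivet_tray 0.91 [447.4 299.6] [ 0.3519 -0.4458  0.    ]
rivet_tray 0.31 [277.4 287.2] [0.3911 0.0421 0.    ]
tin 0.79 [426.1 186. ] [ 0.6825 -0.3923  0.    ]
screwdriver 0.63 [273.7 284.6] [0.3985 0.052  0.01  ]
```

View pics/top0.png

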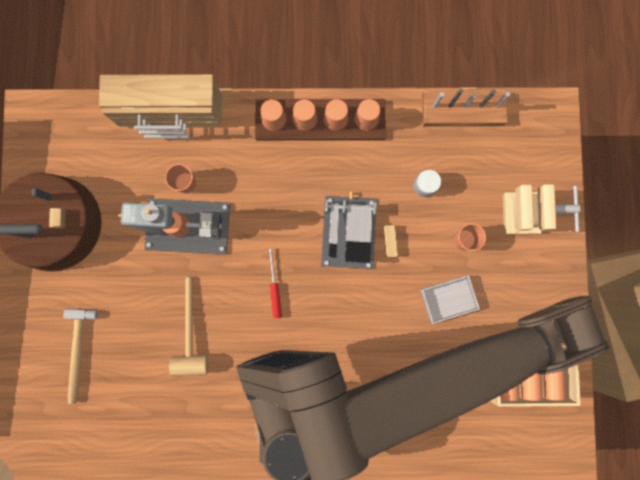

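View pics/scene0.png

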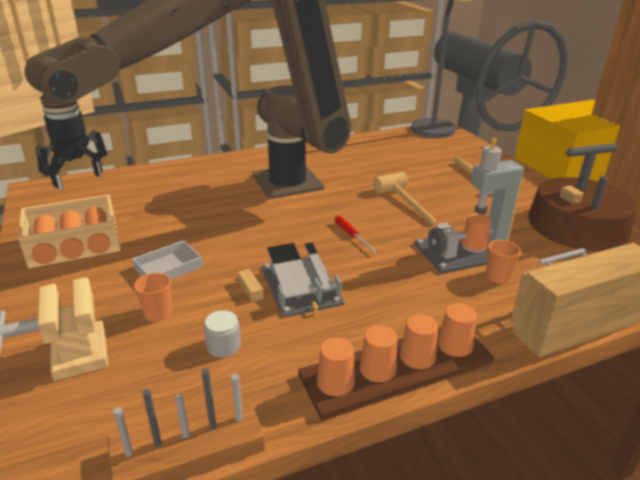

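The top picture shows the press at about (190,225) with its wheel at (213,224), the treadle pads at (355,250), the ejector at (332,250) and tumblers at (180,178) and (471,237). Both devices are roughly aligned with the world axes. I'll go over the treadle for a wrist look.

Request:
step_arm([
  [1, 20, 45, 8, 0, 0, 0],
  [1, 20, 45, 8, 0, 0, 0],
  [1, 20, 45, 8, 0, 0, 0],
  [1, 20, 45, 8, 0, 0, 0],
  [1, 20, 45, 8, 0, 0, 0],
  [1, 20, 45, 7, 0, 0, 0],
  [1, 20, 45, 0, 0, 0, 0],
  [1, 20, 45, 0, 0, 0, 0],
  [1, 0, 0, 0, 0, 0, 0],
  [1, 0, 0, 0, 0, 0, 0],
], newtons=60)

```text
time: 2.3
tcp_pos: [0.4619, -0.2439, 0.3005]
tcp_rot: [0.973, 0.23, -0.0, 0.0]
ft_force: [0.1, -0.3, -0.3]
finger_gap: 0.0004
grip_force: 0.0
```

```bash
python3 - <<'E'
from h import *
s=readout.read_state(); print(s['time'],s['tcp_pos'],Ro.from_quat(s['tcp_rot']).as_matrix().round(3))
cam=P('wrist'); im=imaging.camera('wrist'); cv2.imwrite('pics/w1.png',im); print(-cam[3].T@cam[4])
for n,z in dict(treadle_unit=0,treadle_pad=.064,ejector_pad=.064,wedge=0.0,wheel_top=.086,window=.08).items():
    for d in models.landmark_of('wrist',n)[:2]: print(n,round(d['score'],2),np.round(d['location'],1),np.round(unproj(cam,d['location'],z),4))
E
```

```text
2.3 [ 0.4619338  -0.24388685  0.300461  ] [[ 0.894  0.448  0.   ]
 [ 0.448 -0.894 -0.001]
 [-0.     0.001 -1.   ]]
[ 0.53762666 -0.20618819  0.42142447]
treadle_unit 0.9 [279.3 150.1] [ 0.4868 -0.1855  0.    ]
treadle_pad 0.82 [272.7 153.7] [ 0.4887 -0.1844  0.064 ]
ejector_pad 0.9 [201.5 113.4] [ 0.4924 -0.1115  0.064 ]
ejector_pad 0.32 [270.1 150.1] [ 0.4907 -0.1809  0.064 ]
wedge 0.6 [371.2 159.8] [ 0.5233 -0.282   0.    ]
```

View pics/w1.png

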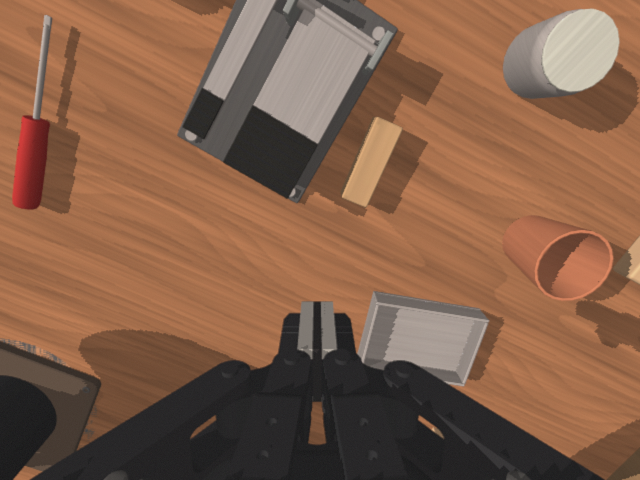

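The wrist picture shows the broad pad at (272,153), the ejector at (203,113) and the wedge at (371,160). That puts the broad pad at world (0.488,-0.184), with the ejector about 72 mm to its +y, which agrees with the sizes given. On to the press, turning the tool to lie along world x.

Request:
step_arm([
  [1, 7, 49, -5, 0, 0, -3],
  [1, 7, 49, -5, 0, 0, -3],
  [1, 7, 49, -5, 0, 0, -3],
  [1, 7, 49, -5, 0, 0, -3],
  [1, 7, 49, -5, 0, 0, -3],
  [1, 7, 49, -5, 0, 0, -3],
  [1, 7, 49, -5, 0, 0, -3],
  [1, 7, 49, -5, 0, 0, -3],
  [1, 7, 49, -5, 0, 0, -3],
  [1, 0, 0, 0, 0, 0, 0],
  [1, 0, 0, 0, 0, 0, 0],
])

```text
time: 4.03
tcp_pos: [0.525, 0.197, 0.2551]
tcp_rot: [1.0, -0.004, -0.0, 0.0]
ft_force: [0.5, -0.7, -0.9]
finger_gap: -0.0002
grip_force: 0.0
```

```bash
python3 - <<'E'
from h import *
s=readout.read_state(); print(s['time'],s['tcp_pos'],Ro.from_quat(s['tcp_rot']).as_matrix().round(3),s['qpos'])
cam=P('wrist'); im=imaging.camera('wrist'); cv2.imwrite('pics/w2.png',im); print(-cam[3].T@cam[4])
for n,z in dict(press=0,wheel_top=.086,window=.08).items():
    for d in models.landmark_of('wrist',n)[:2]: print(n,round(d['score'],2),np.round(d['location'],1),np.round(unproj(cam,d['location'],z),4))
E
```

```text
4.025 [0.5250113  0.19696775 0.25513895] [[ 1.    -0.007 -0.   ]
 [-0.007 -1.    -0.001]
 [-0.     0.001 -1.   ]] [ 1.78182724e-01  3.41568110e-02  1.85842630e+00 -4.84432651e-04
  1.24953009e+00  1.75621931e+00]
[0.60972172 0.19612628 0.37609097]
press 0.9 [299.8 162.4] [0.5655 0.2132 0.    ]
press 0.4 [439.3 309.5] [0.398  0.0565 0.    ]
wheel_top 0.88 [296.  178.7] [0.5631 0.2126 0.086 ]
window 0.75 [263.2 174.8] [0.5654 0.239  0.08  ]
```

View pics/w2.png

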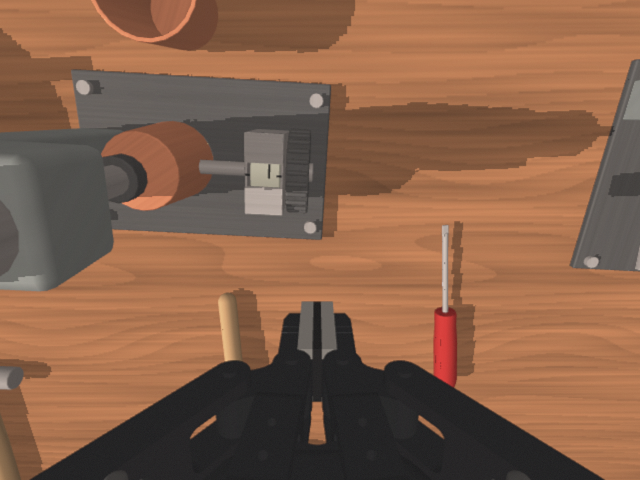

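Here the wheel is at (298,172), the window at (265,174) and the press frame lies to the left. I'll zoom in on the digit.

```bash
python3 - <<'E'
import cv2
im=cv2.imread('pics/w2.png')[120:225,225:345]; cv2.imwrite('pics/w2c.png',cv2.resize(im,None,fx=5,fy=5,interpolation=cv2.INTER_CUBIC))
E
```

```text
(no output)
```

View pics/w2c.png

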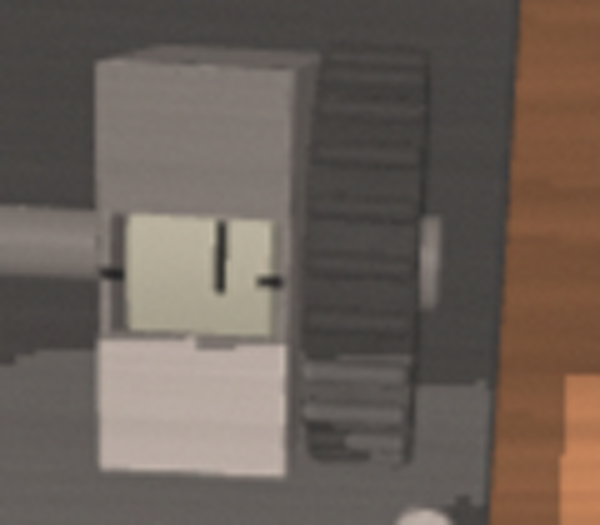

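It's a 1, slightly past centre towards +x, so the angle is about 0.88 and it needs about 53 mm of rim towards +x. I'll bring the closed fingertips above the wheel, on its -x side.

Request:
step_arm([
  [1, 5, 4, -33, 0, 0, -1],
  [1, 6, 4, -33, 0, 0, -1],
  [1, 6, 4, -33, 0, 0, -1],
  [1, 6, 4, -33, 0, 0, -1],
  [1, 0, 0, -9, 0, 0, 0],
  [1, 0, 0, 0, 0, 0, 0],
  [1, 0, 0, -2, 0, 0, 0],
  [1, 0, 0, -1, 0, 0, 0],
  [1, 0, 0, -1, 0, 0, 0],
  [1, 0, 0, 0, 0, 0, 0],
])

```text
time: 5.48
tcp_pos: [0.548, 0.2134, 0.1106]
tcp_rot: [0.999, -0.039, 0.0, -0.0]
ft_force: [1.5, -0.5, -0.2]
finger_gap: -0.0001
grip_force: 0.0
```

Request:
step_arm([
  [1, 0, 0, -1, 0, 0, 0],
  [1, 0, 0, -1, 0, 0, 0],
  [1, 0, 0, 0, 0, 0, 0],
])

```text
time: 5.85
tcp_pos: [0.5479, 0.2133, 0.1081]
tcp_rot: [0.999, -0.039, -0.0, 0.0]
ft_force: [-0.1, 0.2, -0.6]
finger_gap: 0.0004
grip_force: 0.0
```

```bash
python3 - <<'E'
from h import *
cam=P('wrist'); im=imaging.camera('wrist'); cv2.imwrite('pics/w3.png',im); print(models.landmark_of('wrist','window')[:1])
print(proj(cam,[.563,.2126,.086]),proj(cam,[.5654,.239,.08]))
E
```

```text
[{'location': [256.6, 278.5], 'score': 0.94}]
[315.02081463 287.65151745] [255.26424329 280.97243029]
```

View pics/w3.png

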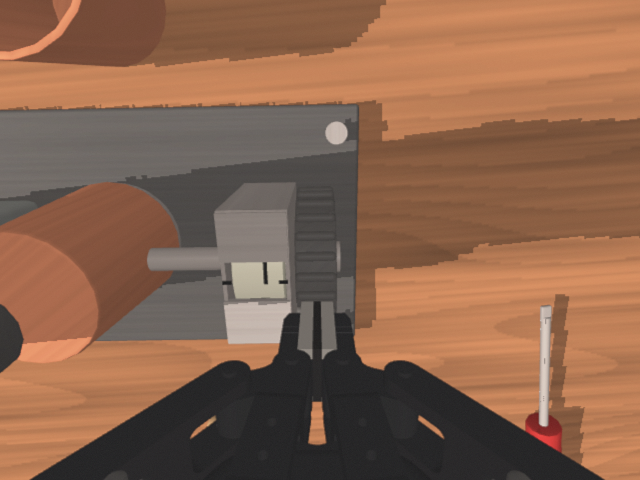

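The fingertips at (317,303) are over the wheel (317,240), and the window at (257,280) stays in view showing the 1. I'll lower to contact gently.

Request:
step_arm([
  [1, 0, 0, -0.5, 0, 0, 0],
  [1, 0, 0, -0.5, 0, 0, 0],
  [1, 0, 0, 0, 0, 0, 0],
])

```text
time: 6.32
tcp_pos: [0.5479, 0.2133, 0.1073]
tcp_rot: [0.999, -0.039, -0.0, 0.0]
ft_force: [0.0, 0.3, -0.9]
finger_gap: 0.0002
grip_force: 0.0
```

Request:
step_arm([
  [1, 0, 0, -0.5, 0, 0, 0],
  [1, 0, 0, -0.5, 0, 0, 0],
  [1, 0, 0, 0, 0, 0, 0],
])

```text
time: 6.7
tcp_pos: [0.5479, 0.2133, 0.1062]
tcp_rot: [0.999, -0.039, -0.0, 0.0]
ft_force: [-0.4, 1.0, -1.1]
finger_gap: -0.0001
grip_force: 0.0
```

Request:
step_arm([
  [1, 0, 0, -0.7, 0, 0, 0],
  [1, 0, 0, -0.7, 0, 0, 0],
  [1, 0, 0, 0, 0, 0, 0],
])

```text
time: 7.08
tcp_pos: [0.5482, 0.2134, 0.106]
tcp_rot: [0.999, -0.039, 0.0, 0.0]
ft_force: [-2.0, -0.8, 5.3]
finger_gap: 0.0002
grip_force: 2.7
```

Contact at about 5 N, with roughly 5 N/mm of give. Now a 30 mm stroke over the top of the wheel.

Request:
step_arm([
  [1, 3, -0.2, 0.4, 0, 0, 0],
  [1, 3, -0.2, 0.4, 0, 0, 0],
  [1, 3, -0.2, 0.2, 0, 0, 0],
  [1, 3, -0.2, 0, 0, 0, 0],
  [1, 3, -0.2, 0, 0, 0, 0],
  [1, 3, -0.2, 0, 0, 0, 0],
  [1, 3, -0.2, 0, 0, 0, 0],
  [1, 0, 0, 0, 0, 0, 0],
])

```text
time: 8.07
tcp_pos: [0.5702, 0.2121, 0.1074]
tcp_rot: [0.999, -0.039, 0.001, -0.0]
ft_force: [-0.7, -0.1, 5.7]
finger_gap: -0.0001
grip_force: 2.4
```

```bash
python3 - <<'E'
from h import *
im=imaging.camera('wrist'); u,v=models.landmark_of('wrist','window')[0]['location']; print(u,v)
u,v=int(u),int(v); cv2.imwrite('pics/w4.png',cv2.resize(im[v-50:v+50,u-45:u+85],None,fx=5,fy=5,interpolation=cv2.INTER_CUBIC))
E
```

```text
260.2 325.9
```

View pics/w4.png

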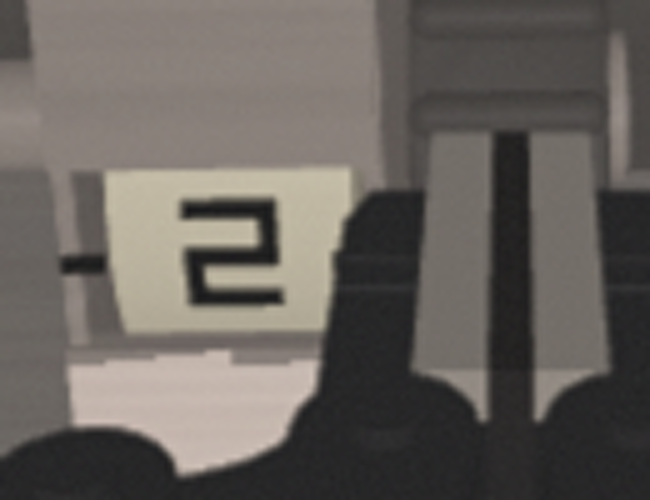

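A 2, nearly centred, so about 30 mm of rim is left. I'll finish this stroke with 8 mm more, lift, go back and start again for another 18 mm.

Request:
step_arm([
  [1, 2.7, -0.2, -0.2, 0, 0, 0],
  [1, 2.7, -0.2, -0.3, 0, 0, 0],
  [1, 2.6, -0.1, -0.4, 0, 0, 0],
  [1, 0, 0, 0, 0, 0, 0],
  [1, 0, 0, 5, 0, 0, 0],
  [1, 0, 0, 5, 0, 0, 0],
  [1, -15, 1.1, 0, 0, 0, 0],
  [1, -15, 1.1, 0, 0, 0, 0],
  [1, 0, 0, -4, 0, 0, 0],
  [1, 0, 0, -4, 0, 0, 0],
  [1, 0, 0, -1.2, 0, 0, 0],
  [1, 0, 0, -0.8, 0, 0, 0],
  [1, 0, 0, 0, 0, 0, 0],
])

```text
time: 9.8
tcp_pos: [0.547, 0.2136, 0.1052]
tcp_rot: [0.999, -0.039, -0.0, 0.0]
ft_force: [-2.1, -0.8, 3.1]
finger_gap: -0.0002
grip_force: 1.5
```

Request:
step_arm([
  [1, 3, -0.2, 0.4, 0, 0, 0],
  [1, 3, -0.2, 0.4, 0, 0, 0],
  [1, 3, -0.2, 0.3, 0, 0, 0],
  [1, 3, -0.2, 0, 0, 0, 0],
  [1, 3, -0.2, 0, 0, 0, 0],
  [1, 3, -0.2, 0, 0, 0, 0],
  [1, 0, 0, 0, 0, 0, 0],
  [1, 0, 0, 5, 0, 0, 0],
  [1, -12, 0, 15, 0, 0, 0],
  [1, -20, 0, 20, 0, 0, 0],
  [1, -20, 0, 20, 0, 0, 0],
  [1, -20, 0, 20, 0, 0, 0],
  [1, 0, 0, 0, 0, 0, 0],
  [1, 0, 0, 0, 0, 0, 0],
])

```text
time: 11.55
tcp_pos: [0.4932, 0.2123, 0.1855]
tcp_rot: [0.999, -0.039, 0.0, 0.0]
ft_force: [-0.0, 1.0, -0.2]
finger_gap: -0.0003
grip_force: 0.0
```

```bash
cat > look.py <<'E'
import sys
from h import *
cam=P('wrist'); im=imaging.camera('wrist'); c=-cam[3].T@cam[4]; print('cam',c,readout.read_state()['tcp_pos'])
w=models.landmark_of('wrist','window')[0]['location']; W=unproj(cam,w,.08); print('win',w,W)
# rectified top view in press axes at the window's plane z=.08, 10 px/mm, rows down = press -x
a=np.radians(-4); ex=np.array([np.cos(a),np.sin(a),0]); ey=np.array([-np.sin(a),np.cos(a),0]); O=np.r_[W[:2],.08]
src=[];dst=[]
for i,j in((-.022,-.022),(-.022,.022),(.022,.022),(.022,-.022)):
    src.append(proj(cam,O+i*ex+j*ey)); dst.append((250-j*1e4,250-i*1e4))
cv2.imwrite(sys.argv[1],cv2.warpPerspective(im,cv2.getPerspectiveTransform(np.float32(src),np.float32(dst)),(500,500),flags=cv2.INTER_CUBIC))
d=O-c; print('line of sight: shift in press x per mm lower', -(d@ex)/d[2]*-1)
E
python3 look.py pics/w5.png
```

```text
cam [0.57761557 0.2055048  0.30653816] [0.49314141 0.21226989 0.18515461]
win [261.6, 145.9] [0.56329212 0.23954099 0.08      ]
line of sight: shift in press x per mm lower 0.07355406002794095
```

View pics/w5.png

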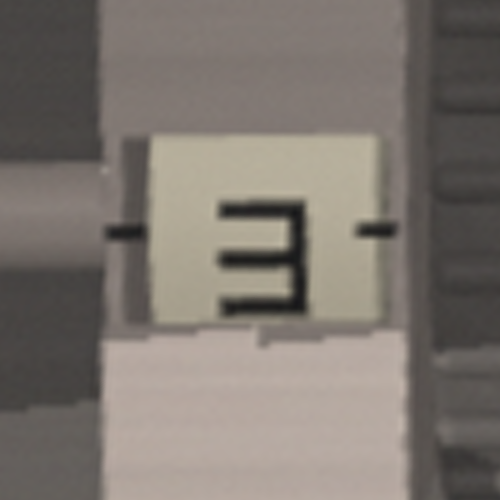

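The view is rectified at 10 px/mm. The 3's centre is at row 258 and the index marks are at row 231, so it needs about 3.0 mm more on the drum (0.115 rad), or about 4.2 mm of rim.

Request:
step_arm([
  [1, 23, 0, -20, 0, 0, 0],
  [1, 22, 0.3, -20, 0, 0, 0],
  [1, 22, 0.3, -20, 0, 0, 0],
  [1, 0, 0, -13, 0, 0, 0],
  [1, 0, 0, 0, 0, 0, 0],
  [1, 0, 0, -2.5, 0, 0, 0],
  [1, 0, 0, -1, 0, 0, 0],
  [1, 0, 0, -0.7, 0, 0, 0],
  [1, 0, 0, 0, 0, 0, 0],
])

```text
time: 12.78
tcp_pos: [0.56, 0.2131, 0.1094]
tcp_rot: [0.999, -0.039, 0.0, -0.0]
ft_force: [0.1, -0.8, -0.2]
finger_gap: -0.0
grip_force: 0.0
```

Request:
step_arm([
  [1, 0, 0, -1, 0, 0, 0],
  [1, 0, 0, -1, 0, 0, 0],
  [1, 0, 0, -1, 0, 0, 0],
  [1, 0, 0, 0, 0, 0, 0],
])

```text
time: 13.28
tcp_pos: [0.5608, 0.2131, 0.1076]
tcp_rot: [0.999, -0.039, 0.001, 0.0]
ft_force: [-2.2, -1.3, 6.5]
finger_gap: -0.0001
grip_force: 3.3
```

Request:
step_arm([
  [1, 1.3, -0.1, 0, 0, 0, 0],
  [1, 1.3, -0.1, 0, 0, 0, 0],
  [1, 1.2, 0, 0, 0, 0, 0],
  [1, 0, 0, 0, 0, 0, 0],
  [1, 0, 0, 5, 0, 0, 0],
  [1, -17, 0, 15, 0, 0, 0],
  [1, -20, 0, 20, 0, 0, 0],
  [1, -20, 0, 20, 0, 0, 0],
  [1, -20, 0, 20, 0, 0, 0],
  [1, 0, 0, 0, 0, 0, 0],
  [1, 0, 0, 0, 0, 0, 0],
])

```text
time: 14.65
tcp_pos: [0.4869, 0.2127, 0.1853]
tcp_rot: [0.999, -0.039, -0.0, 0.0]
ft_force: [0.6, -0.3, -0.8]
finger_gap: 0.0002
grip_force: 0.0
```

```bash
python3 look.py pics/w6.png
```

```text
cam [0.5713266  0.20590417 0.30627909] [0.48682793 0.21266951 0.18491526]
win [261.7, 127.2] [0.56746231 0.23849035 0.08      ]
line of sight: shift in press x per mm lower 0.027081490884098815
```

View pics/w6.png

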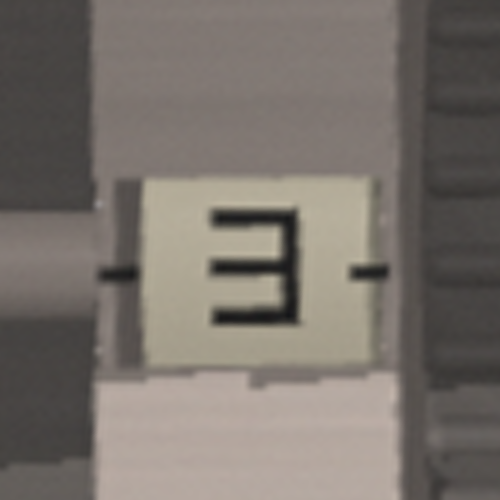

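The 3's centre is at row 268 and the marks are at row 273, so it's within about 0.5 mm (0.02 rad): centred. Now to the treadle, turning the tool 90° so that the gripper is slim towards the ejector.

Request:
step_arm([
  [1, 0, -40, 0, 0, 0, 9],
  [1, 0, -40, 0, 0, 0, 9],
  [1, 0, -40, 0, 0, 0, 9],
  [1, 0, -40, 0, 0, 0, 9],
  [1, 0, -40, 0, 0, 0, 9],
  [1, 0, -40, 0, 0, 0, 9],
  [1, 0, -40, 0, 0, 0, 9],
  [1, 0, -40, 0, 0, 0, 9],
  [1, 0, -40, 0, 0, 0, 9],
  [1, 1, -37, 0, 0, 0, 9],
  [1, 0, 0, 0, 0, 0, 0],
  [1, 0, 0, 0, 0, 0, 0],
])

```text
time: 16.25
tcp_pos: [0.4875, -0.1839, 0.185]
tcp_rot: [0.734, 0.679, -0.0, -0.001]
ft_force: [0.5, 0.8, -0.2]
finger_gap: -0.0005
grip_force: 0.0
```

```bash
python3 - <<'E'
from h import *
cam=P('wrist'); im=imaging.camera('wrist'); cv2.imwrite('pics/w7.png',im)
for n,z in dict(treadle_pad=.064,ejector_pad=.064).items():
    for d in models.landmark_of('wrist',n)[:2]: print(n,round(d['score'],2),np.round(d['location'],1),np.round(unproj(cam,d['location'],z),4))
E
```

```text
treadle_pad 0.86 [317.5 242.3] [ 0.4881 -0.1824  0.064 ]
ejector_pad 0.83 [312.  135.2] [ 0.4903 -0.1111  0.064 ]
```

View pics/w7.png

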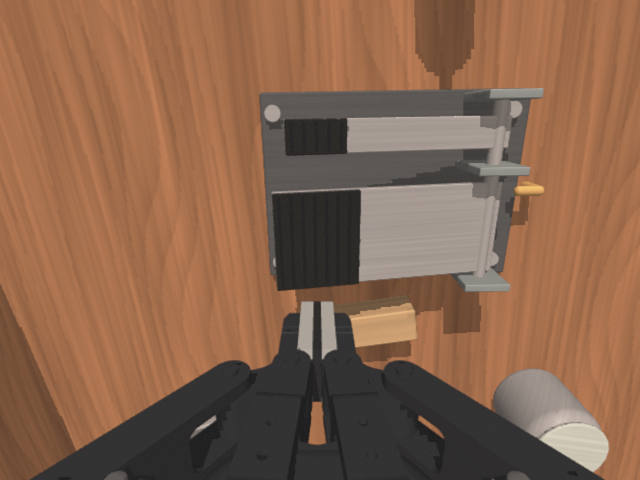

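The broad pad is centred at (317,242), directly under the tool, and the ejector at (315,136) is well clear to +y. Descending.

Request:
step_arm([
  [1, 0, 1, -30, 0, 0, 0],
  [1, 0, 0, -30, 0, 0, 0],
  [1, 0, 0, -30, 0, 0, 0],
  [1, 0, 0, 0, 0, 0, 0],
  [1, 0, 0, -4, 0, 0, 0],
  [1, 0, 0, -5, 0, 0, 0],
  [1, 0, 0, -6, 0, 0, 0],
  [1, 0, 0, -6, 0, 0, 0],
  [1, 0, 0, -6, 0, 0, 0],
  [1, 0, 0, 0, 0, 0, 0],
  [1, 0, 0, 0, 0, 0, 0],
])

```text
time: 17.77
tcp_pos: [0.4877, -0.1834, 0.0691]
tcp_rot: [0.734, 0.679, -0.0, -0.0]
ft_force: [-4.1, -0.4, 4.6]
finger_gap: -0.0001
grip_force: 2.3
```

Request:
step_arm([
  [1, 0, 0, -5, 0, 0, 0],
  [1, 0, 0, -5, 0, 0, 0],
  [1, 0, 0, -3, 0, 0, 0],
  [1, 0, 0, -2, 0, 0, 0],
  [1, 0, 0, -2, 0, 0, 0],
  [1, 0, 0, 0, 0, 0, 0],
  [1, 0, 0, 0, 0, 0, 0],
])

```text
time: 18.65
tcp_pos: [0.488, -0.1835, 0.0538]
tcp_rot: [0.734, 0.679, -0.0, -0.0]
ft_force: [-7.2, 0.3, 13.6]
finger_gap: -0.0004
grip_force: 7.4
```

Request:
step_arm([
  [1, 0, 0, -1.5, 0, 0, 0],
  [1, 0, 0, -1, 0, 0, 0],
  [1, 0, 0, 0, 0, 0, 0],
  [1, 0, 0, 0, 0, 0, 0],
])

```text
time: 19.15
tcp_pos: [0.4882, -0.1835, 0.0533]
tcp_rot: [0.734, 0.68, -0.001, -0.001]
ft_force: [-11.5, 3.9, 26.6]
finger_gap: 0.0002
grip_force: 13.6
```

The force rises with almost no travel, so it's firmly on the stop. I'll hold for over a second, then release gently straight up.

Request:
step_arm([
  [1, 0, 0, 0, 0, 0, 0],
  [1, 0, 0, 0, 0, 0, 0],
  [1, 0, 0, 0, 0, 0, 0],
  [1, 0, 0, 0, 0, 0, 0],
  [1, 0, 0, 0, 0, 0, 0],
  [1, 0, 0, 0, 0, 0, 0],
  [1, 0, 0, 0, 0, 0, 0],
  [1, 0, 0, 0, 0, 0, 0],
  [1, 0, 0, 0, 0, 0, 0],
  [1, 0, 0, 0, 0, 0, 0],
  [1, 0, 0, 0, 0, 0, 0],
])

```text
time: 20.52
tcp_pos: [0.4882, -0.1835, 0.0533]
tcp_rot: [0.734, 0.68, -0.001, -0.001]
ft_force: [-12.1, 4.2, 25.5]
finger_gap: -0.0004
grip_force: 13.5
```

Request:
step_arm([
  [1, 0, 0, 5, 0, 0, 0],
  [1, 0, 0, 6, 0, 0, 0],
  [1, 0, 0, 6, 0, 0, 0],
  [1, 0, 0, 6, 0, 0, 0],
  [1, 0, 0, 8, 0, 0, 0],
  [1, 0, 0, 10, 0, 0, 0],
  [1, 0, 0, 20, 0, 0, 0],
  [1, 0, 0, 30, 0, 0, 0],
  [1, 0, 0, 30, 0, 0, 0],
  [1, 0, 0, 14, 0, 0, 0],
  [1, 0, 0, 0, 0, 0, 0],
  [1, 0, 0, 0, 0, 0, 0],
])

```text
time: 22.02
tcp_pos: [0.4869, -0.1827, 0.1829]
tcp_rot: [0.734, 0.679, -0.0, -0.001]
ft_force: [1.0, -0.1, -0.7]
finger_gap: 0.0003
grip_force: 0.0
```

```bash
python3 - <<'E'
from h import *
print(readout.read_state()['tcp_pos'])
cam=P('wrist'); im=imaging.camera('wrist')
for n in ['treadle_pad','ejector_pad']:
    d=models.landmark_of('wrist',n)[0]; print(n,d['location'],unproj(cam,d['location'],.064), 'if down',unproj(cam,d['location'],.032))
a=cv2.imread('pics/w7.png'); cv2.imwrite('pics/end.png',np.hstack([cv2.resize(a,(400,300)),cv2.resize(im,(400,300))]))
E
```

```text
[ 0.48693929 -0.18265848  0.18285063]
treadle_pad [319.0, 245.4] [ 0.48831604 -0.18272366  0.064     ] if down [ 0.48759157 -0.19392647  0.032     ]
ejector_pad [317.3, 137.6] [ 0.49265065 -0.11135047  0.064     ] if down [ 0.49250424 -0.11303499  0.032     ]
```

View pics/end.png

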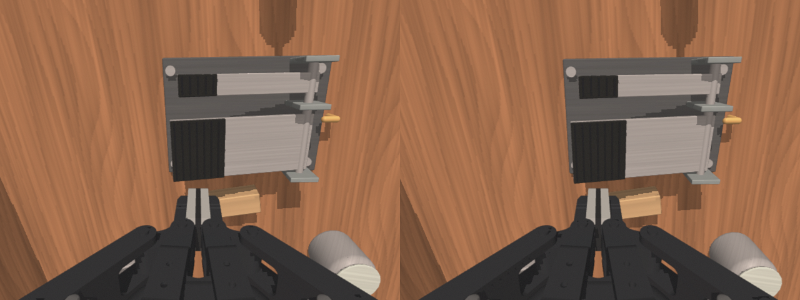

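The before (left) and after (right) pictures match: the treadle is fully back up, and the ejector and wedge haven't moved. Handing in.

```bash
python3 -c "
from bench import workorder; print(workorder.finish_job())"
```

```text
the job is handed in; nothing more can be done
None
```

The job is handed in: the 3 was centred to about 0.5 mm, the treadle was held on its stop for over a second and came fully back up, and neither the ejector nor any loose thing was touched; it took about 22 s.

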